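# Make up the operator's and the mechanic's accessory trays

## Robot

A 7-joint arm with a two-finger parallel gripper is mounted at the origin on a cart in front of the work surface, level with it; the furniture and walls round the work are solid. World frame = base frame: x ahead of the robot, y to its left, z up, the work surface at z = 0. Lengths are in m, angles in rad, forces in N, time in s.
With the tool pointing down it reaches from about 0.425 to 0.925 m from the base axis. Payload 6.8 kg.
Tool frame: the origin (TCP) lies at the very end of the fingers, on their centre line; the grasp point (between the pads) lies 19 mm behind it; z points along the fingers, y is the line along which they close (so a half turn about z gives the same grasp; the last joint's range is limited). The gripper opens to 85 mm and grips with 20 to 120 N. Pads are 22 mm wide; open, the fingers measure 114 mm over their backs; the gripper's body (76 mm by 85 mm) begins 54 mm behind the grasp point. The pads swing forward as they close: fully open they stand 13 mm farther back than shut.
Start: joints at [-1.422, 0.477, 0.022, 1.555, -0.011, 1.109, -0.083], TCP at [0.171, 0.653, 0.231] pointing down, gripper open.
Joint ranges: [-2.96, 2.96], [-0.34, 2.1], [-1.41, 1.46], [0.24, 2.44], [-1.37, 4.51], [0.17, 1.92], [-2.96, 2.96]. Speed limits (rad/s): [2.39, 2.39, 3.14, 3.14, 3.14, 3.14, 3.14].

## Interface

Orientations are given as a unit quaternion [w, x, y, z].
In Python, from station import monitor, eyes, bot gives the robot as it stands.
- The arm moves only by the tool creep_tool, called after "Call:" as a command line: name --argument value ..., lists and objects as JSON in quotes. Schema: {"type":"object","properties":{"deltas":{"type":"array","items":{"type":"number"},"minItems":5,"maxItems":100},"grip_n":{"type":"number"},"only":{"type":"string"},"quiet":{"type":"boolean"},"lines":{"type":"string"}},"required":["deltas"],"additionalProperties":false}. deltas is one flat list of numbers that holds 1 to 20 rows one after another, with no inner brackets; each row has 5 numbers: dx, dy, dz in normalised numbers (1 is 0.4 m), then a turn about the tool's z in normalised numbers (1 is 4 rad), then the opening from 0.0 (shut) to 1.0 (fully open); each row shifts and turns the commanded pose from where the row before left it, along the tool's axes as they then stand; what a row does not reach is not made up. A row lasts 1/10 s, in which the tool goes at most 0.05 m and 0.15 rad, less where a joint would pass 70% of its speed; a pose out of reach is approached as far as the arm can. The fingers move at their own pace and stop on an object; grip_n is the grip in N (left out, the last holds). Time passes only in rows, so rows that do not move let the fingers close. The tool returns the time, the measured TCP pose, the force, the opening and the grip force at its end. only (a regular expression) keeps the lines of the reply that match it, lines (a string "A,B") keeps lines A to B, and quiet returns only ok. A shift or turn number past 1, either way, is cut back to 1. Input that does not fit is refused with a message, and nothing moves.
- monitor.get_obs(): the state, without advancing time (a new reading comes with each control period).
- eyes.read_camera(name): name is "side" or "top"; returns the picture (480x640x3 uint8, blue, green, red); there is no depth.
- eyes.camera_info(name): a dict with "vertical_fov" (degrees; the focal length in pixels is half the picture's height over the tangent of half this angle, whatever the lens; pixels are square), "cx", "cy" (the principal point, pixels), "k1" (the pictures are not rectified: a ray, as slopes to the right and down, at radius r is drawn at 1 + k1 r^2 times it, then the intrinsics apply), "view" (4x4, takes a point from world to camera coordinates). Camera axes: x right, y up, looking along -z (the intrinsics and any distortion apply to the point x, -y, -z); pixel columns grow to the right and rows downward; lengths in m; the calibration is good to about 2 mm. A picture is of the moment at which its call begins. camera_info takes no time and is no camera call.
- bot.hand_in(): hands the job in; it is judged then, once.
The state is a dict: "t": time; "q": joint angles; "joint_vel": joint speeds; "joint_torque": joint torques, N m; "eef_pos": TCP position; "tool_rot": TCP orientation; "contact_force": force on the tool from outside, world axes, zero at the start; "torque": the same for the moment, N m; "gripper_width": opening from 0.0 (shut) to 1.0 (fully open); "grasp_force": force on a finger pad.
Only numpy, scipy, OpenCV 4.12 (cv2) and the standard library are available. Lean on these libraries where they do the work, as an engineer would, in place of code of your own. Each camera call takes 0.05 s, during which the arm holds its last target. There are 200 camera calls.

## Task

Two accessory trays must go out with the machine that was sold: lay the needle pack in the oblong recess, the loose bobbin flat in the small round recess and the thread spool from the stock in front upright in the deep round well of the operator's tray (the one with three recesses); lay the short screwdriver along the long trough and stand the small oil bottle in the deep round well of the mechanic's tray (two recesses). Everything must sit fully down in its own recess. Leave the long screwdriver and the bobbin case where they lie.

Things in the scene. Friction and masses are not known exactly. Their poses are not given: they have to be found in the camera images.
- operator_tray: fixed grey tray on the left table, 126 (x) x 140 (y) mm; origin: underside centre, x away from robot at yaw 0. All in mm: deck 8 high, rim 9.5. Three recesses, floors 4 up; centres (x, y): needle pack (-32, 0), 40 x by 74 y; bobbin (27, 36), 35 across; spool well (27, -33), 49 across, in a raised block 22 high over x -7..61, y -68..2. May be the nearer or farther tray
- mechanic_tray: fixed grey tray on the left table, 130 (x) x 158 (y) mm; origin: underside centre, x away from robot at yaw 0. All in mm: deck 8 high, rim 9.5. Two recesses, floors 4 up; centres (x, y): screwdriver trough (-36, 0), 34 x by 134 y; bottle well (25, 0), 54 across, in a raised block 22 high over x -13..63, y -40..40. Once in, the bottle stands 89 high beside the trough
- needle_pack: flat box of machine needles, 26 (x) x 60 (y) x 8 mm, lying on the right-hand table; origin at the centre of its underside, y along its length; pinch it across the 26 mm. Either end may point either way in the recess
- bobbin: plain steel bobbin (a spool-shaped disc without a side arm), 21 mm across, 10 mm tall, lying loose on its flange on the right-hand table (not one of those in the green box); origin at the centre of its underside, z up its axis
- thread_spool: small upright thread spool with pale flanges, 35 mm across, 49 mm tall, standing among the loose stock on the right-hand table (not one of those far back); origin at the centre of its underside, z up its axis
- small_oil_bottle: small brown oil bottle, 40 mm across, 85 mm tall (straight body from 5 to 48 mm up, then shoulders, black cap 20 mm across), standing among the stock on the right-hand table (not the taller one with the red spout); origin at the centre of its underside, z up its axis
- short_driver (a point): the short screwdriver, 120 mm long, lying on the right-hand table; the point is mid-length on its axis, 10 mm above what it lies on; y runs along it toward the handle end. Handle 20 mm thick, y -2 to +60 mm; shaft 6 mm thick, down to y -60. Grip across the handle, 24 mm from the point along +y. The handle may point either way in the trough
- long_driver (a point): the long screwdriver, 183 mm long, handle 24 mm thick, lying on the right-hand table; stays where it is. The point is the middle of its length on its axis, 12 mm up; y runs along it toward the handle end
- bobbin_case: bobbin case: an open steel cup 26 mm across and 12 mm tall with a side arm, lying on the right-hand table near the bobbin's possible places; stays where it is. Origin at the underside, 3 mm from the cup's centre
Things that resemble listed ones, but are neither listed nor needed, are in the scene too. Of the things that look like the needle_pack, take the one that is farthest to the robot's left at the start.

How it is judged:
At the end, for the whole second after the job is handed in: Each thing's middle is within 10 mm of its recess centre in x and y; undersides above the tray's underside: pack, bobbin < 6.8 mm, spool, bottle < 10 mm; screwdriver axis < 17.2 mm; upright, flat, along the trough within 0.2 rad; at rest. Long screwdriver, bobbin case never moved over 3 cm (x of needle_pack in the frame of operator_tray between -0.042 and -0.022 m and y of needle_pack in the frame of operator_tray between -0.01 and 0.01 m and linear speed of each of needle_pack, bobbin, thread_spool, small_oil_bottle below 0.03 m/s and z of each of needle_pack, bobbin in the frame of operator_tray below 0.0068 m and angle between each of needle_pack, bobbin, thread_spool, small_oil_bottle's own z axis and vertical below 0.2 rad and x of bobbin in the frame of operator_tray between 0.017 and 0.037 m and y of bobbin in the frame of operator_tray between 0.026 and 0.046 m and x of thread_spool in the frame of operator_tray between 0.017 and 0.037 m and y of thread_spool in the frame of operator_tray between -0.043 and -0.023 m and z of thread_spool in the frame of operator_tray below 0.01 m and x of small_oil_bottle in the frame of mechanic_tray between 0.015 and 0.035 m and y of small_oil_bottle in the frame of mechanic_tray between -0.01 and 0.01 m and z of small_oil_bottle in the frame of mechanic_tray below 0.01 m and x of short_driver in the frame of mechanic_tray between -0.046 and -0.026 m and y of short_driver in the frame of mechanic_tray between -0.01 and 0.01 m and z of short_driver in the frame of mechanic_tray below 0.0172 m and angle between the y axis of short_driver and the y axis of mechanic_tray, either way round below 0.2 rad); the robot touches nothing.
It fails at once if the long screwdriver is moved more than 3 cm (distance of long_driver from where it was at the start of the episode above 0.03 m).
It fails at once if the bobbin case is moved more than 3 cm (distance of bobbin_case from where it was at the start of the episode above 0.03 m).
It also fails if it takes over 139 s, if anything falls off the work surface, if the arm or the gripper's body presses on something with over 40 N, if the wrist force passes 120 N, or if a joint passes its speed limit or range.

## Working session

There is one attempt and no reset: what is moved stays moved. The work goes in short steps, Python scripts to look and compute and a tool call to move; the robot and the scene stay as the last step left them, time stands still between calls to the robot, and variables do not carry over. Pictures are saved under pics/ and viewed, at most 14 in all, crops included, and the job is handed in when it is done.

```bash
ls; mkdir -p pics
```

Run:
```python
from station import monitor, eyes, bot
import cv2,numpy as np
np.set_printoptions(precision=4,suppress=True)
for n in("side","top"):
    cv2.imwrite(f"pics/{n}0.png",eyes.read_camera(n)); i=eyes.camera_info(n); print(n,i)
    v=np.array(i["view"]);print(-v[:3,:3].T@v[:3,3])
o=monitor.get_obs();print(o)
```

```text
pics
side {'vertical_fov': 51.256011050197266, 'cx': 322.69567187813135, 'cy': 234.0659100801245, 'k1': 0.022011939463116054, 'view': array([[ 0.9996, -0.0255,  0.0078, -0.5199],
       [ 0.0098,  0.6226,  0.7825,  0.0122],
       [-0.0248, -0.7822,  0.6226, -1.3171],
       [ 0.    ,  0.    ,  0.    ,  1.    ]])}
[ 0.4869 -1.051   0.8145]
top {'vertical_fov': 48.94924555526836, 'cx': 319.8680904699821, 'cy': 239.37906059151567, 'k1': -0.15313775777599073, 'view': array([[ 0.0159, -0.9999, -0.001 , -0.068 ],
       [ 0.9939,  0.0157,  0.1096, -0.5057],
       [-0.1095, -0.0027,  0.994 , -1.2606],
       [ 0.    ,  0.    ,  0.    ,  1.    ]])}
[ 0.3656 -0.0634  1.3084]
{'t': 0.1, 'q': array([-1.4221,  0.4777,  0.0223,  1.5564, -0.0115,  1.1093, -0.0831]), 'joint_vel': array([-0.0016, -0.002 ,  0.0023, -0.0016,  0.    , -0.0001,  0.0014]), 'joint_torque': array([  0.005 , -59.7751,   1.614 , -28.195 ,   0.0128,   0.005 ,
         0.    ]), 'eef_pos': array([0.1713, 0.6523, 0.2304]), 'tool_rot': array([-0.    ,  0.1281,  0.9918, -0.0008]), 'contact_force': array([ 0.0968, -0.6525, -0.1962]), 'torque': array([-0.0476,  0.0093,  0.0064]), 'grasp_force': 0.0, 'gripper_width': 0.9966918789758871}
```

View pics/top0.png

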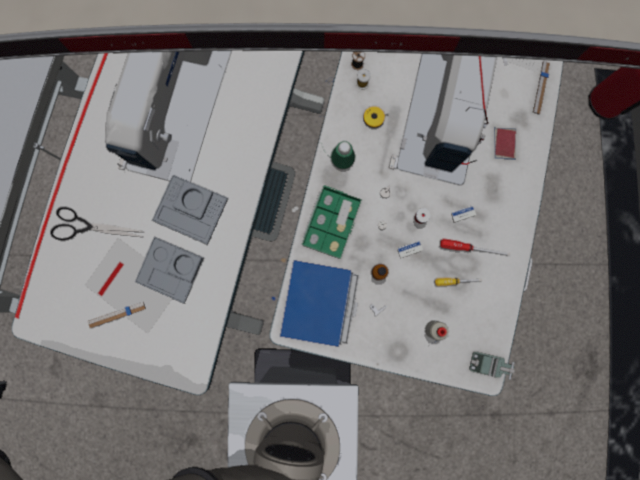

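View pics/side0.png

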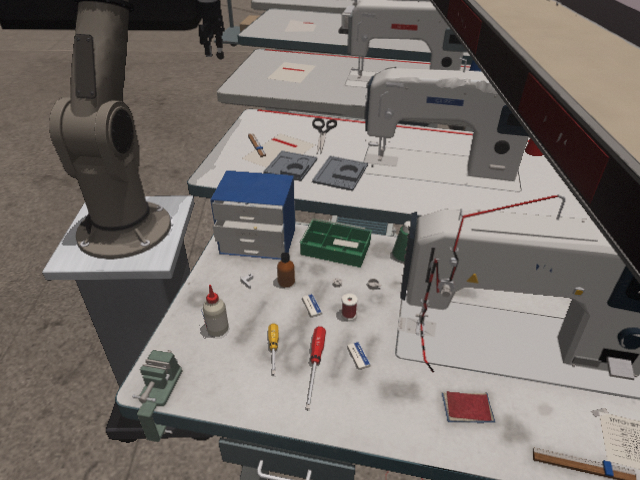

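Top view shows trays at about (190,208) and (170,268), bottle (380,271), spool (421,216), yellow short driver (447,282), red long driver (460,245), packs (410,249)/(463,214), and small metal parts near (381,226), (385,192) and (376,309). I'll zoom in on those.

Create h.py:
```python
import cv2,numpy as np
from station import monitor, eyes, bot
np.set_printoptions(precision=4,suppress=True)
def cam(n):
    i=eyes.camera_info(n);f=240/np.tan(np.radians(i["vertical_fov"])/2)
    return i,f,np.array(i["view"])
def ray(n,u,v):
    i,f,V=cam(n);d=np.array([(u-i["cx"])/f,(v-i["cy"])/f]);s=d.copy()
    for _ in range(20): s=d/(1+i["k1"]*(s@s))
    R=V[:3,:3];return -R.T@V[:3,3],R.T@np.array([s[0],-s[1],-1])
def onz(n,u,v,z):
    o,d=ray(n,u,v);return o+d*(z-o[2])/d[2]
def proj(n,p):
    i,f,V=cam(n);c=V[:3,:3]@np.asarray(p)+V[:3,3];s=np.array([c[0],-c[1]])/-c[2]
    s=s*(1+i["k1"]*(s@s));return s*f+[i["cx"],i["cy"]]
def crop(src,dst,x,y,w,h,k):
    cv2.imwrite(dst,cv2.resize(cv2.imread(src)[y:y+h,x:x+w],None,fx=k,fy=k,interpolation=cv2.INTER_CUBIC))
```

Run:
```python
from h import *
crop("pics/top0.png","pics/c1.png",360,150,150,150,4)
crop("pics/side0.png","pics/c2.png",230,230,160,150,4)
a=cv2.imread("pics/top0.png")[165:310,125:240];crop("pics/top0.png","pics/c3.png",125,165,115,145,4)
```

```text
(no output)
```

View pics/c1.png

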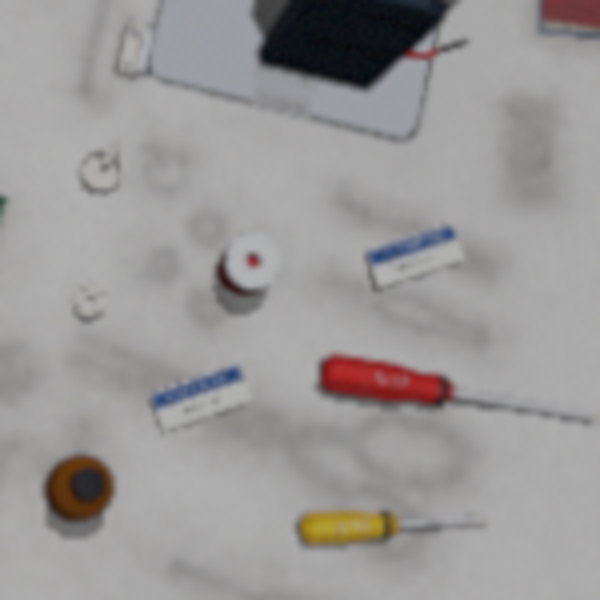

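View pics/c2.png

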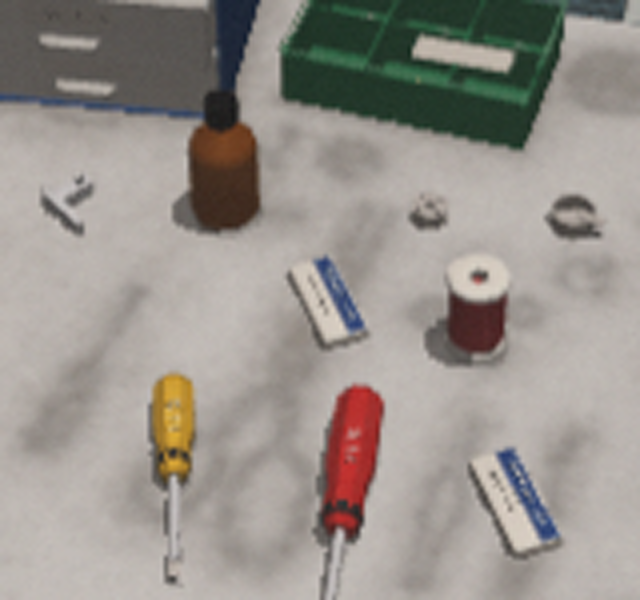

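View pics/c3.png

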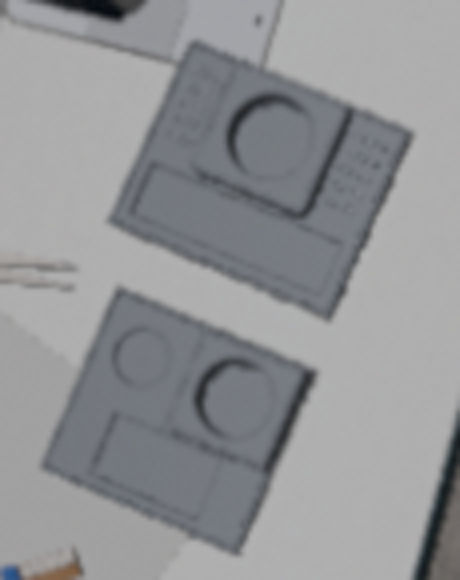

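The bobbin is the armless disc at top (382,226); the case with its arm is at (385,192). The pack on the left is at (410,249), the near tray is the operator's (bobbin recess at left) and the far one the mechanic's.

Create m.py:
```python
from h import *
def c1(x,y): return 360+x/4-.375,150+y/4-.375
def c2(x,y): return 230+x/4-.375,230+y/4-.375
def c3(x,y): return 125+x/4-.375,165+y/4-.375
def two(pt,ps):
    A=[];b=[]
    for n,p in(("top",pt),("side",ps)):
        o,d=ray(n,*p);d/=np.linalg.norm(d);P=np.eye(3)-np.outer(d,d);A.append(P);b.append(P@o)
    x=np.linalg.lstsq(np.vstack(A),np.hstack(b),rcond=None)[0];return x
if __name__=="__main__":
    for nm,a,b in(("spooltop",(250,261),(478,278)),("captop",(90,484),(221,97)),("bobbin",(89,303),(430,210)),("pack",(201,398),(328,302)),("yel handle butt",(302,529),(174,380)),("yel handle/shaft end",(390,526),(173,470)),("yel tip",(484,522),(172,576)),("case",(100,172),(574,215)),("red",(390,382),(350,460))):
        x=two(c1(*a),c2(*b));print(nm,x,"resid",proj("top",x)-c1(*a))
    for nm,p,z in(("spool",(250,261),.049),("cap",(90,484),.085),("bob",(89,303),.010),("butt",(302,529),.01),("tip",(484,522),.01),("case",(100,172),.012)):
        print(nm,onz("top",*c1(*p),z))
    T=cv2.imread("pics/top0.png");hsv=cv2.cvtColor(T,cv2.COLOR_BGR2HSV)
    pk=[(152,402),(240,367),(250,398),(165,431)]
    P=np.array([onz("top",*c1(*p),.008)[:2] for p in pk]);print("pack",P.mean(0),np.linalg.norm(np.roll(P,-1,0)-P,axis=1),cv2.minAreaRect((P*1000).astype(np.float32)))
    for nm,co,hol in(("mech",[(195,42),(413,132),(330,320),(110,222)],[(272,136,.022)]),("op",[(120,288),(315,372),(238,552),(43,467)],[(236,398,.022),(142,356,.008)])):
        P=np.array([onz("top",*c3(*p),.0095)[:2] for p in co])
        y=P[0]-P[1]+P[3]-P[2];yaw=np.arctan2(-y[0],y[1]);c=P.mean(0)
        print(nm,c,yaw,np.linalg.norm(np.roll(P,-1,0)-P,axis=1))
        R=np.array([[np.cos(yaw),-np.sin(yaw)],[np.sin(yaw),np.cos(yaw)]])
        for u,v,z in hol: print("  hole local",R.T@(onz("top",*c3(u,v),z)[:2]-c))
        for l in ((-.036,0),(.025,0)) if nm=="mech" else ((-.032,0),(.027,.036),(.027,-.033)): print("  target",l,c+R@l)
```

```bash
python3 m.py
```

```text
spooltop [ 0.5683 -0.3081  0.0462] resid [0.004  0.1528]
captop [ 0.4298 -0.2058  0.0865] resid [-0.0087 -0.0948]
bobbin [ 0.5474 -0.2142  0.0056] resid [-0.0089 -0.2387]
pack [ 0.4884 -0.2847  0.0046] resid [0.0004 0.0059]
yel handle butt [ 0.4073 -0.3464  0.0126] resid [-0.001 -0.008]
yel handle/shaft end [ 0.4097 -0.4027  0.0094] resid [0.0046 0.0371]
yel tip [ 0.4126 -0.4637  0.0064] resid [0.0186 0.142 ]
case [ 0.6305 -0.221   0.0068] resid [ 0.0003 -0.1729]
red [ 0.4989 -0.4022  0.0144] resid [0.0099 0.1386]
spool [ 0.5682 -0.3075  0.049 ]
cap [ 0.4296 -0.206   0.085 ]
bob [ 0.5462 -0.2138  0.01  ]
butt [ 0.4074 -0.3469  0.01  ]
tip [ 0.4128 -0.4625  0.01  ]
case [ 0.629  -0.2204  0.012 ]
pack [ 0.4872 -0.2847] [0.0598 0.0203 0.0575 0.0197] ((487.1376037597656, -284.94244384765625), (20.22679901123047, 59.75490188598633), 22.346797943115234)
mech [0.5802 0.2689] -0.38622193386238785 [0.1541 0.1288 0.1562 0.1265]
  hole local [0.0263 0.001 ]
  target (-0.036, 0) [0.5468 0.2825]
  target (0.025, 0) [0.6034 0.2595]
op [0.4273 0.3152] -0.3753612135831316 [0.137  0.1212 0.1367 0.1222]
  hole local [ 0.027  -0.0321]
  hole local [0.0273 0.0381]
  target (-0.032, 0) [0.3975 0.3269]
  target (0.027, 0.036) [0.4656 0.3388]
  target (0.027, -0.033) [0.4403 0.2746]
```

Measurements agree with given sizes (trays, spool 46–49 mm, cap 85–86 mm, driver about 117 mm). Next a planning helper that gives tool-axis deltas, plus a check of the machine's position and the pack in the side view.

Create go.py:
```python
# go.py X Y Z CLOSEDEG : tool-axis deltas from now (shift first, then turn)
import sys
from h import *
from scipy.spatial.transform import Rotation as Ro
x,y,z,a=map(float,sys.argv[1:5]);o=monitor.get_obs()
w=o["tool_rot"];R=Ro.from_quat([*w[1:],w[0]]).as_matrix()
ty=np.degrees(np.arctan2(R[1,1],R[0,1]));t=-((a-ty+90)%180-90)
d=np.array([x,y,z])-o["eef_pos"]
Rn=R@Ro.from_rotvec([0,0,np.radians(t)]).as_matrix()
print("t %.1f"%o["t"],"pos",o["eef_pos"],"ty %.1f"%ty,"q7 %.2f"%o["q"][6],"| shift now",R.T@d,"shift after turn",Rn.T@d,"turn",round(np.radians(t),3),"w",round(o["gripper_width"],3))
```

Run:
```python
from m import *
for z in(.05,.15,.25):print(z,onz("top",165,167,z),onz("top",110,150,z))
P=np.array([onz("side",*c2(*p),.008)[:2] for p in((288,270),(328,256),(368,332),(332,346))]);print("pack side",P.mean(0),np.linalg.norm(np.roll(P,-1,0)-P,axis=1),P)
print("cab",onz("top",352,270,.13),onz("top",290,262,.13),onz("side",214,200,.13),onz("side",294,180,.13))
```

```bash
python3 go.py .409 -.381 .15 2.7
```

```text
0.05 [0.6789 0.327  0.05  ] [0.7231 0.4737 0.05  ]
0.15 [0.654  0.2959 0.15  ] [0.6947 0.431  0.15  ]
0.25 [0.6291 0.2649 0.25  ] [0.6663 0.3883 0.25  ]
pack side [ 0.4887 -0.2866] [0.0248 0.0615 0.0218 0.0618] [[ 0.4662 -0.2632]
 [ 0.4887 -0.2527]
 [ 0.5098 -0.3104]
 [ 0.4902 -0.3201]]
cab [ 0.4277 -0.1332  0.13  ] [0.4435 0.0058 0.13  ] [ 0.2574 -0.0561  0.13  ] [0.4469 0.0306 0.13  ]
t 0.1 pos [0.1713 0.6523 0.2304] ty 75.3 q7 -0.08 | shift now [-0.4924 -0.939   0.082 ] shift after turn [-1.0433  0.1888  0.082 ] turn 1.267 w 0.997
```

Units first: shifts go in shares of 0.4 m and turns go in shares of 4 rad. So -0.038 m / 0.4 = -0.095, -0.026 m / 0.4 = -0.065.

Call:
creep_tool --deltas '[-0.095,-0.065,-0.0175,0,0.5,-0.095,-0.065,-0.0175,0,0.5,-0.095,-0.065,-0.0175,0,0.5,-0.095,-0.065,-0.0175,0,0.5,-0.095,-0.065,-0.0175,0,0.5,-0.095,-0.065,-0.0175,0,0.5,-0.095,-0.065,-0.0175,0,0.5,-0.095,-0.065,-0.0175,0,0.5,-0.095,-0.065,-0.0175,0,0.5,-0.095,-0.065,-0.0175,0,0.5]' --grip_n 60

```text
t: 1.1
eef_pos: [0.4737, 0.3031, 0.3014]
tool_rot: [-0.0, 0.128, 0.992, -0.0]
contact_force: [0.5, 0.7, 0.3]
gripper_width: 0.499
grasp_force: 0.0
```

Call:
creep_tool --deltas '[-0.0175,-0.1125,0,0,0.5,-0.0175,-0.1125,0,0,0.5,-0.0175,-0.1125,0,0,0.5,-0.0175,-0.1125,0,0,0.5,-0.0175,-0.1125,0,0,0.5,-0.0175,-0.1125,0,0,0.5,-0.0175,-0.1125,0,0,0.5,-0.0175,-0.1125,0,0,0.5,-0.0175,-0.1125,0,0,0.5,-0.0175,-0.1125,0,0,0.5,-0.0175,-0.1125,0,0,0.5,-0.0175,-0.1125,0,0,0.5,-0.0175,-0.1125,0,0,0.5,-0.0175,-0.1125,0,0,0.5,-0.0175,-0.1125,0,0,0.5]'

```text
t: 2.6
eef_pos: [0.4026, -0.3761, 0.3011]
tool_rot: [-0.0, 0.128, 0.992, 0.0]
contact_force: [0.4, -0.2, 0.2]
gripper_width: 0.501
grasp_force: 0.0
```

Call:
creep_tool --deltas '[0,0,0,0.0363,0.5,0,0,0,0.0363,0.5,0,0,0,0.0363,0.5,0,0,0,0.0363,0.5,0,0,0,0.0363,0.5,0,0,0,0.0363,0.5,0,0,0,0.0363,0.5,0,0,0,0.0363,0.5,0,0,0,0.0268,0.5,0,0,0,0,0.5]'

```text
t: 3.6
eef_pos: [0.403, -0.3743, 0.3009]
tool_rot: [-0.0, 0.691, 0.723, -0.0]
contact_force: [-0.3, -0.2, -0.8]
gripper_width: 0.497
grasp_force: 0.0
```

```bash
python3 go.py .409 -.381 .15 2.7
```

```text
t 3.6 pos [ 0.403  -0.3743  0.3009] ty 2.7 q7 1.03 | shift now [-0.007   0.0058  0.1509] shift after turn [-0.007   0.0058  0.1509] turn -0.001 w 0.497
```

In the tool's units: 0.045 m / 0.4 = 0.1125, 0.006 m / 0.4 = 0.015.

Call:
creep_tool --deltas '[-0.0175,0.015,0.1125,0,0.5,0,0,0.1125,0,0.5,0,0,0.1125,0,0.5,0,0,0.1125,0,0.5,0,0,0.1125,0,0.5,0,0,0.1,0,0.5,0,0,0.05,0,0.5,0,0,0.025,0,0.5,0,0,0,0,0.5,0,0,0,0,0.1,0,0,0,0,0.1,0,0,0,0,0.1,0,0,0,0,0.1,0,0,0,0,0.1,0,0,0,0,0.1]' --grip_n 60

```text
t: 5.1
eef_pos: [0.4101, -0.3821, 0.0077]
tool_rot: [0.001, 0.69, 0.724, 0.0]
contact_force: [-0.5, 0.7, 7.8]
gripper_width: 0.207
grasp_force: 59.0
```

Call:
creep_tool --deltas '[0,0,-0.05,0,0.1,0,0,-0.1125,0,0.1,0,0,-0.1125,0,0.1,0,0,-0.1125,0,0.1,0,0,-0.1125,0,0.1,0,0,0,0,0.1]'

```text
t: 5.7
eef_pos: [0.4114, -0.3842, 0.2122]
tool_rot: [0.005, 0.69, 0.723, 0.001]
contact_force: [0.9, -0.6, -0.7]
gripper_width: 0.211
grasp_force: 59.1
```

```bash
python3 go.py .55 .30 .25 -22.1
```

Run:
```python
from h import *
cv2.imwrite("pics/side1.png",eyes.read_camera("side"))
crop("pics/side1.png","pics/d1.png",210,60,200,300,2)
```

```text
t 5.7 pos [ 0.4114 -0.3842  0.2122] ty 2.7 q7 1.14 | shift now [ 0.6767  0.1708 -0.0403] shift after turn [ 0.686  -0.1286 -0.0403] turn 0.433 w 0.211
```

View pics/d1.png

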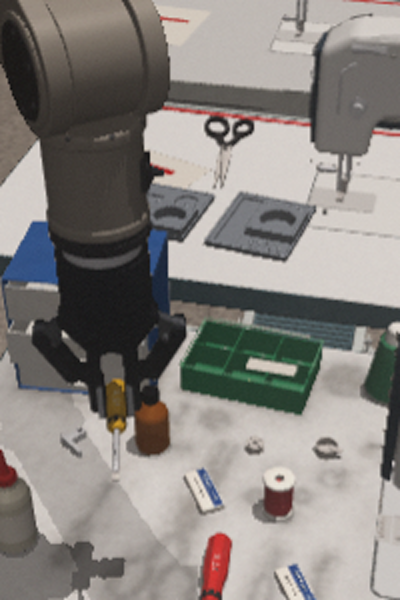

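Driver held by the handle at d1 (117,400); the machine's head bottom-left corner is at side (366,135). Check its height for the later bottle placing.

Run:
```python
from m import *
for p in((165,150),(150,167),(160,160),(143,166)):
    x=two(p,(366,135));print(p,x,proj("top",x)-p)
```

```text
(165, 150) [0.6789 0.3054 0.1197] [0.4304 9.8168]
(150, 167) [0.6657 0.3516 0.0898] [0.0228 1.2893]
(160, 160) [0.6698 0.3213 0.1077] [0.1346 4.7979]
(143, 166) [0.6696 0.373  0.0791] [0.0368 1.7885]
```

Call:
creep_tool --deltas '[0.095,0.0075,-0.02,0.0188,0.1,0.095,0.0075,-0.02,0.0188,0.1,0.095,0.0075,-0.02,0.0188,0.1,0.095,0.0075,-0.02,0.0188,0.1,0.095,0.0075,-0.02,0.0188,0.1,0.095,0.0075,-0.02,0.0145,0.1,0.1125,-0.02,-0.02,0,0.1,0.1125,-0.02,-0.02,0,0.1,0.1125,-0.02,0,0,0.1,0.1125,-0.02,0,0,0.1,0.1125,-0.02,0,0,0.1,0.1125,-0.02,0,0,0.1,0.1125,-0.02,0,0,0.1,0.1125,-0.02,0,0,0.1,0.1125,-0.02,0,0,0.1,0.1125,-0.02,0,0,0.1,0,0,0,0,0.1]'

```text
t: 7.45
eef_pos: [0.553, 0.2955, 0.2675]
tool_rot: [-0.001, 0.826, 0.563, -0.001]
contact_force: [0.0, -0.0, -1.8]
gripper_width: 0.206
grasp_force: 59.1
```

Run:
```python
from m import *
yaw=-.386;c=np.array([.5802,.2689]);R=np.array([[np.cos(yaw),-np.sin(yaw)],[np.sin(yaw),np.cos(yaw)]])
print("driver grip target",c+R@[-.040,.024])
```

```bash
python3 go.py .552 .306 .10 -22.1
```

```text
driver grip target [0.5522 0.3062]
t 7.5 pos [0.553  0.2955 0.2675] ty -21.5 q7 -0.39 | shift now [ 0.0096 -0.0044  0.1675] shift after turn [ 0.0095 -0.0046  0.1675] turn 0.011 w 0.206
```

In the tool's units: 0.045 m / 0.4 = 0.1125, 0.04 m / 0.4 = 0.1, 0.011 rad / 4 = 0.0028.

Call:
creep_tool --deltas '[0.0238,-0.0113,0.1125,0.0028,0.1,0,0,0.1125,0,0.1,0,0,0.1125,0,0.1,0,0,0.1125,0,0.1,0,0,0.1,0,0.1,0,0,0.0375,0,0.1,0,0,0,0,0.1]'

```text
t: 8.15
eef_pos: [0.5517, 0.2966, 0.033]
tool_rot: [-0.0, 0.833, 0.554, -0.002]
contact_force: [0.7, -0.3, 0.3]
gripper_width: 0.204
grasp_force: 59.1
```

```bash
python3 go.py .552 .306 .0135 -22.1
```

Run:
```python
from h import *
cv2.imwrite("pics/side2.png",eyes.read_camera("side"));cv2.imwrite("pics/top2.png",eyes.read_camera("top"))
a=cv2.imread("pics/side2.png")[120:220,220:400];b=cv2.imread("pics/top2.png")[150:310,120:260]
a=cv2.resize(a,None,fx=4,fy=4,interpolation=2)[:,:];cv2.imwrite("pics/d2.png",a)
```

```text
t 8.2 pos [0.5517 0.2966 0.033 ] ty -22.8 q7 -0.23 | shift now [ 0.0089 -0.0033  0.0195] shift after turn [ 0.0089 -0.0032  0.0195] turn -0.012 w 0.204
```

View pics/d2.png

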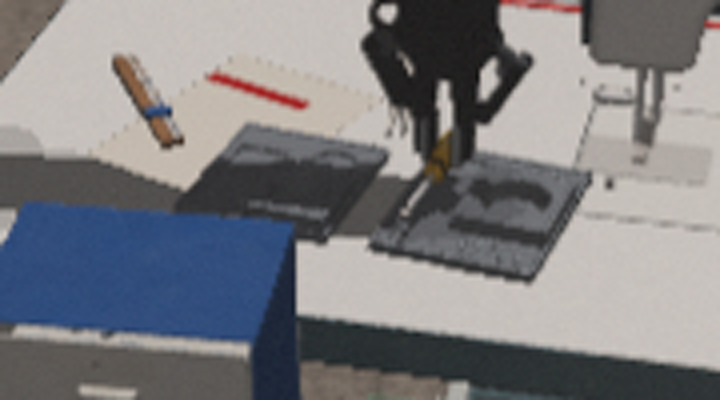

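Driver is over the trough, handle at d2 (440,155), shaft along the trough. Shift by 9 mm and lower.

In the tool's units: 0.009 m / 0.4 = 0.0225, -0.0032 m / 0.4 = -0.008, -0.012 rad / 4 = -0.003.

Call:
creep_tool --deltas '[0.0225,-0.008,0,-0.003,0.1,0,0,0,0,0.1,0,0,0,0,0.1,0,0,0,0,0.1]'

```text
t: 8.65
eef_pos: [0.5542, 0.3074, 0.0359]
tool_rot: [-0.0, 0.829, 0.559, 0.0]
contact_force: [-0.9, -0.2, 0.2]
gripper_width: 0.207
grasp_force: 59.1
```

```bash
python3 go.py .552 .306 .0135 -22.1
```

```text
t 8.7 pos [0.5542 0.3074 0.0359] ty -22.0 q7 -0.24 | shift now [-0.0021 -0.0015  0.0224] shift after turn [-0.0021 -0.0015  0.0224] turn 0.001 w 0.207
```

In the tool's units: 0.008 m / 0.4 = 0.02, 0.004 m / 0.4 = 0.01.

Call:
creep_tool --deltas '[-0.005,-0.0038,0.02,0,0.1,0,0,0.02,0,0.1,0,0,0.01,0,0.1,0,0,0.005,0,0.1,0,0,0,0,0.1,0,0,0,0,0.1,0,0,0,0,0.1]'

```text
t: 9.35
eef_pos: [0.552, 0.3058, 0.0135]
tool_rot: [0.0, 0.829, 0.559, 0.0]
contact_force: [0.3, -0.2, -0.7]
gripper_width: 0.205
grasp_force: 59.1
```

```bash
python3 go.py .552 .306 .0135 -22.1
```

```text
t 9.3 pos [0.552  0.3058 0.0135] ty -22.1 q7 -0.22 | shift now [ 0.0001 -0.0001  0.    ] shift after turn [ 0.0001 -0.0001  0.    ] turn 0.001 w 0.205
```

In the tool's units: -0.045 m / 0.4 = -0.1125, -0.04 m / 0.4 = -0.1.

Call:
creep_tool --deltas '[0,0,0,0,0.25,0,0,0,0,0.27,0,0,0,0,0.27,0,0,0,0,0.27,0,0,-0.025,0,0.27,0,0,-0.05,0,0.3,0,0,-0.1125,0,0.5,0,0,-0.1125,0,0.5,0,0,-0.1125,0,0.5,0,0,-0.1125,0,0.5,0,0,-0.1,0,0.5,0,0,0,0,0.5]'

```text
t: 10.55
eef_pos: [0.555, 0.3052, 0.2709]
tool_rot: [0.0, 0.83, 0.558, 0.005]
contact_force: [1.2, -0.1, -1.1]
gripper_width: 0.503
grasp_force: 0.0
```

```bash
python3 go.py .482 -.271 .25 22
```

```text
t 10.6 pos [0.555  0.3052 0.2709] ty -22.1 q7 -0.42 | shift now [-0.5614  0.1494  0.0174] shift after turn [-0.507  -0.2838  0.0174] turn -0.77 w 0.503
```

In the tool's units: -0.0432 m / 0.4 = -0.108, 0.0115 m / 0.4 = 0.0288, -0.11 rad / 4 = -0.0275.

Call:
creep_tool --deltas '[-0.108,0.0288,0,0,0.5,-0.108,0.0288,0,0,0.5,-0.108,0.0288,0,0,0.5,-0.108,0.0288,0,0,0.5,-0.108,0.0288,0,0,0.5,-0.108,0.0288,0,0,0.5,-0.108,0.0288,0,0,0.5,-0.108,0.0288,0,0,0.5,-0.108,0.0288,0,0,0.5,-0.108,0.0288,0,0,0.5,-0.108,0.0288,0,0,0.5,-0.108,0.0288,0,0,0.5,-0.108,0.0288,0,-0.0275,0.5,0,0,0.075,-0.0275,0.5,0,0,0.1,-0.0275,0.5,0,0,0.1,-0.0275,0.5,0,0,0.1,-0.0275,0.5,0,0,0.05,-0.0275,0.5,0,0,0,-0.0275,0.5,0,0,0,0,0.5]'

```text
t: 12.55
eef_pos: [0.4787, -0.2713, 0.0935]
tool_rot: [-0.0, 0.559, 0.829, -0.0]
contact_force: [0.3, -0.9, 0.3]
gripper_width: 0.501
grasp_force: 0.0
```

Call:
creep_tool --deltas '[0,0,0,0,0.5,0,0,0,0,0.5]'

```text
t: 12.75
eef_pos: [0.4798, -0.2712, 0.0941]
tool_rot: [0.001, 0.56, 0.829, 0.0]
contact_force: [0.4, -0.1, 0.7]
gripper_width: 0.5
grasp_force: 0.0
```

```bash
python3 go.py .482 -.271 .003 22
```

Run:
```python
from h import *
cv2.imwrite("pics/top3.png",eyes.read_camera("top"))
crop("pics/top3.png","pics/d3.png",120,160,130,140,4)
```

```text
t 12.8 pos [ 0.4798 -0.2712  0.0941] ty 21.9 q7 1.28 | shift now [-0.0006  0.002   0.0912] shift after turn [-0.0006  0.002   0.0912] turn -0.001 w 0.5
```

View pics/d3.png

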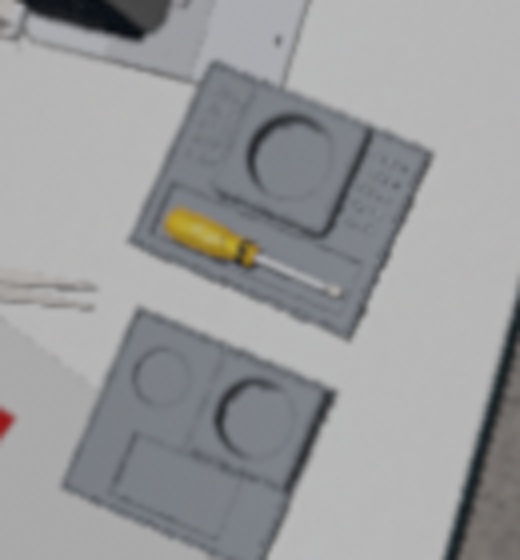

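Driver lies in the trough, butt at d3 (168,222), tip (342,292), well inside. Now pinch the pack.

Run:
```python
from h import *
a=[onz("top",120+x/4-.375,160+y/4-.375,z)[:2] for x,y,z in((168,222,.014),(342,292,.014))]
yaw=-.386;c=np.array([.5802,.2689]);R=np.array([[np.cos(yaw),-np.sin(yaw)],[np.sin(yaw),np.cos(yaw)]])
print([R.T@(p-c) for p in a],R.T@(sum(a)/2-c))
```

```text
[array([-0.0422,  0.0594]), array([-0.0391, -0.0619])] [-0.0406 -0.0013]
```

Call:
creep_tool --deltas '[-0.0015,0.005,0.075,0,0.5,0,0,0.075,0,0.5,0,0,0.05,0,0.5,0,0,0.0225,0,0.5,0,0,0.005,0,0.5,0,0,0,0,0.5,0,0,0,0,0.5,0,0,0,0,0.1,0,0,0,0,0.1,0,0,0,0,0.1,0,0,0,0,0.1,0,0,0,0,0.1]' --grip_n 40

```text
t: 14.0
eef_pos: [0.4822, -0.2709, 0.0034]
tool_rot: [0.001, 0.559, 0.829, 0.0]
contact_force: [-0.5, 0.7, 6.7]
gripper_width: 0.285
grasp_force: 39.1
```

Call:
creep_tool --deltas '[0,0,-0.025,0,0.1,0,0,-0.075,0,0.1,0,0,-0.1125,0,0.1,0,0,-0.1125,0,0.1,0,0,-0.1125,0,0.1,0,0,-0.1125,0,0.1,0,0,0,0,0.1,0,0,0,0,0.1]'

```text
t: 14.8
eef_pos: [0.4819, -0.2707, 0.2238]
tool_rot: [0.001, 0.559, 0.829, 0.001]
contact_force: [-0.2, 0.6, -1.1]
gripper_width: 0.286
grasp_force: 39.5
```

Run:
```python
from m import *
yaw=-.375;c=np.array([.4273,.3152]);R=np.array([[np.cos(yaw),-np.sin(yaw)],[np.sin(yaw),np.cos(yaw)]])
for l in([-.034,.016],[.027,.036],[.027,-.033]):print(c+R@l)
```

```bash
python3 go.py .401 .342 .22 -21.5
```

```text
[0.4015 0.3425]
[0.4656 0.3388]
[0.4403 0.2746]
t 14.8 pos [ 0.4819 -0.2707  0.2238] ty 22.1 q7 1.14 | shift now [0.5982 0.1551 0.0036] shift after turn [ 0.5404 -0.2998  0.0036] turn 0.76 w 0.286
```

In the tool's units: 0.0427 m / 0.4 = 0.1068, 0.0111 m / 0.4 = 0.0278, 0.13 rad / 4 = 0.0325.

Call:
creep_tool --deltas '[0.1068,0.0278,-0.025,0,0.1,0.1068,0.0278,-0.025,0,0.1,0.1068,0.0278,0,0,0.1,0.1068,0.0278,0,0,0.1,0.1068,0.0278,0,0,0.1,0.1068,0.0278,0,0,0.1,0.1068,0.0278,0,0,0.1,0.1068,0.0278,0,0,0.1,0.1068,0.0278,0,0,0.1,0.1068,0.0278,0,0,0.1,0.1068,0.0278,0,0,0.1,0.1068,0.0278,0,0,0.1,0.1068,0.0278,0,0,0.1,0.1068,0.0278,0,0.0275,0.1,0,0,0.075,0.0325,0.1,0,0,0.1,0.0325,0.1,0,0,0.1,0.0325,0.1,0,0,0.1,0.0325,0.1,0,0,0.05,0.0325,0.1,0,0,0,0,0.1]'

```text
t: 16.8
eef_pos: [0.3984, 0.3392, 0.0686]
tool_rot: [0.002, 0.827, 0.562, -0.004]
contact_force: [-0.2, -0.6, -0.1]
gripper_width: 0.283
grasp_force: 39.5
```

Call:
creep_tool --deltas '[0,0,0,0,0.1,0,0,0,0,0.1]'

```text
t: 17.0
eef_pos: [0.4016, 0.3421, 0.0733]
tool_rot: [-0.0, 0.826, 0.564, 0.001]
contact_force: [-0.2, 0.6, 0.2]
gripper_width: 0.281
grasp_force: 39.5
```

```bash
python3 go.py .4015 .3425 .012 -21.5
```

Run:
```python
from h import *
cv2.imwrite("pics/side3.png",eyes.read_camera("side"))
crop("pics/side3.png","pics/d4.png",220,110,140,110,4)
```

```text
t 17.0 pos [0.4016 0.3421 0.0733] ty -21.4 q7 -0.71 | shift now [ 0.0002 -0.0003  0.0613] shift after turn [ 0.0002 -0.0003  0.0613] turn 0.002 w 0.281
```

View pics/d4.png

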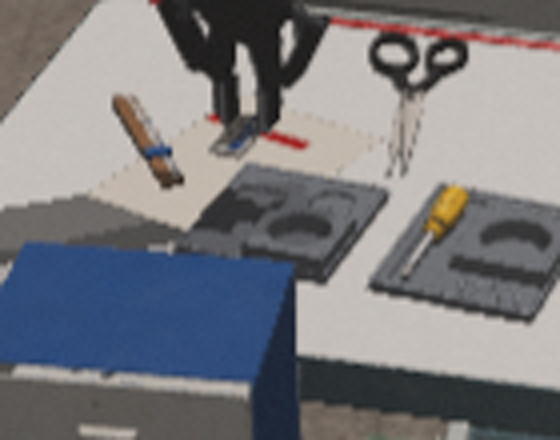

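Pack is held level at d4 (240,135), above the recess. Lower and release.

In the tool's units: 0.03 m / 0.4 = 0.075, 0.02 m / 0.4 = 0.05.

Call:
creep_tool --deltas '[0,0,0.075,0,0.1,0,0,0.05,0,0.1,0,0,0.0225,0,0.1,0,0,0.01,0,0.1,0,0,0,0,0.1,0,0,0,0,0.1,0,0,0,0,0.1]'

```text
t: 17.75
eef_pos: [0.4015, 0.3422, 0.0101]
tool_rot: [-0.0, 0.826, 0.563, 0.001]
contact_force: [-0.7, 0.6, -0.6]
gripper_width: 0.287
grasp_force: 39.5
```

```bash
python3 go.py .4015 .3425 .010 -21.5
```

```text
t 17.8 pos [0.4015 0.3422 0.0101] ty -21.5 q7 -0.63 | shift now [ 0.0003 -0.0001  0.0001] shift after turn [ 0.0003 -0.0001  0.0001] turn 0.0 w 0.287
```

Call:
creep_tool --deltas '[0,0,0,0,0.32,0,0,0,0,0.34,0,0,0,0,0.36,0,0,0,0,0.38,0,0,-0.025,0,0.38,0,0,-0.075,0,0.45,0,0,-0.1125,0,0.5,0,0,-0.1125,0,0.5,0,0,-0.1125,0,0.5,0,0,-0.1125,0,0.5,0,0,0,0,0.5]' --grip_n 30

```text
t: 18.85
eef_pos: [0.4041, 0.3433, 0.2354]
tool_rot: [-0.002, 0.827, 0.562, 0.005]
contact_force: [-0.4, 0.1, -0.3]
gripper_width: 0.5
grasp_force: 0.0
```

```bash
python3 go.py .5468 -.214 .22 -21.5
```

```text
t 18.9 pos [0.4041 0.3433 0.2354] ty -21.6 q7 -0.91 | shift now [-0.4661  0.3374  0.0115] shift after turn [-0.4664  0.337   0.0115] turn -0.001 w 0.5
```

In the tool's units: 0.045 m / 0.4 = 0.1125, -0.0359 m / 0.4 = -0.0898.

Call:
creep_tool --deltas '[-0.0898,0.065,0,0,0.5,-0.0898,0.065,0,0,0.5,-0.0898,0.065,0,0,0.5,-0.0898,0.065,0,0,0.5,-0.0898,0.065,0,0,0.5,-0.0898,0.065,0,0,0.5,-0.0898,0.065,0,0,0.5,-0.0898,0.065,0,0,0.5,-0.0898,0.065,0,0,0.5,-0.0898,0.065,0,0,0.5,-0.0898,0.065,0,0,0.5,-0.0898,0.065,0,0,0.5,-0.0898,0.065,0,0,0.5,0,0,0.1,0,0.5,0,0,0.1125,0,0.5,0,0,0.1125,0,0.5,0,0,0.075,0,0.5,0,0,0,0,0.5,0,0,0,0,0.5,0,0,0,0,0.5]'

```text
t: 20.85
eef_pos: [0.5458, -0.217, 0.0714]
tool_rot: [0.001, 0.827, 0.563, 0.001]
contact_force: [-0.4, -0.3, 1.1]
gripper_width: 0.502
grasp_force: 0.0
```

```bash
python3 go.py .5468 -.214 .003 -21.5
```

Run:
```python
from h import *
cv2.imwrite("pics/top4.png",eyes.read_camera("top"))
crop("pics/top4.png","pics/d5.png",120,160,130,140,4)
```

```text
t 20.9 pos [ 0.5458 -0.217   0.0714] ty -21.5 q7 0.45 | shift now [ 0.0032 -0.0004  0.0684] shift after turn [ 0.0032 -0.0004  0.0684] turn 0.0 w 0.502
```

View pics/d5.png

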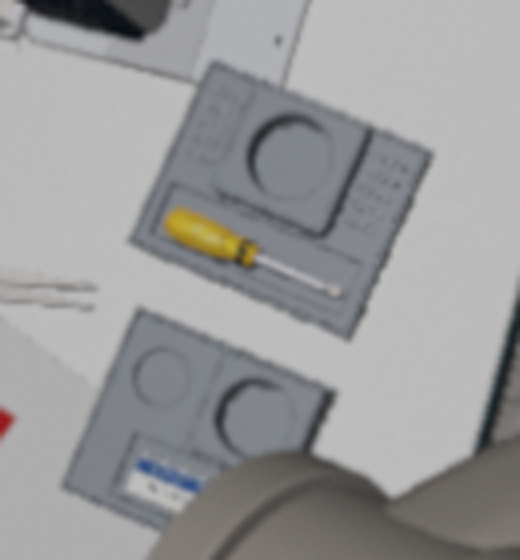

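Pack is in the oblong recess, visible corner at d5 (130,445). Now the bobbin.

Units first: shifts go in shares of 0.4 m and turns go in shares of 4 rad. So 0.03 m / 0.4 = 0.075, 0.02 m / 0.4 = 0.05.

Call:
creep_tool --deltas '[0.008,-0.001,0.075,0,0.5,0,0,0.05,0,0.5,0,0,0.03,0,0.5,0,0,0.0138,0,0.5,0,0,0,0,0.5,0,0,0,0,0.5,0,0,0,0,0.1,0,0,0,0,0.1,0,0,0,0,0.1,0,0,0,0,0.1,0,0,0,0,0.1,0,0,0,0,0.1]' --grip_n 30

```text
t: 22.1
eef_pos: [0.5459, -0.2134, 0.0027]
tool_rot: [0.0, 0.827, 0.563, 0.001]
contact_force: [-0.6, 0.4, 6.6]
gripper_width: 0.227
grasp_force: 29.2
```

Call:
creep_tool --deltas '[0,0,-0.025,0,0.1,0,0,-0.075,0,0.1,0,0,-0.1125,0,0.1,0,0,-0.1125,0,0.1,0,0,-0.1125,0,0.1,0,0,-0.1125,0,0.1,0,0,0,0,0.1,0,0,0,0,0.1]'

```text
t: 22.9
eef_pos: [0.5458, -0.2132, 0.2231]
tool_rot: [0.001, 0.826, 0.563, 0.001]
contact_force: [-0.4, 1.4, -0.3]
gripper_width: 0.219
grasp_force: 29.5
```

```bash
python3 go.py .4656 .3388 .22 -21.5
```

```text
t 22.9 pos [ 0.5458 -0.2132  0.2231] ty -21.5 q7 0.30 | shift now [ 0.4843 -0.2768  0.003 ] shift after turn [ 0.4842 -0.277   0.003 ] turn 0.0 w 0.219
```

In the tool's units: 0.045 m / 0.4 = 0.1125, 0.0404 m / 0.4 = 0.101.

Call:
creep_tool --deltas '[0.101,-0.0578,0,0,0.1,0.101,-0.0578,0,0,0.1,0.101,-0.0578,0,0,0.1,0.101,-0.0578,0,0,0.1,0.101,-0.0578,0,0,0.1,0.101,-0.0578,0,0,0.1,0.101,-0.0578,0,0,0.1,0.101,-0.0578,0,0,0.1,0.101,-0.0578,0,0,0.1,0.101,-0.0578,0,0,0.1,0.101,-0.0578,0,0,0.1,0.101,-0.0578,0,0,0.1,0,0,0.1,0,0.1,0,0,0.1125,0,0.1,0,0,0.1125,0,0.1,0,0,0.1125,0,0.1,0,0,0.0375,0,0.1,0,0,0,0,0.1,0,0,0,0,0.1,0,0,0,0,0.1]'

```text
t: 24.9
eef_pos: [0.4664, 0.3402, 0.0338]
tool_rot: [-0.0, 0.827, 0.563, 0.002]
contact_force: [-0.3, -0.1, 0.2]
gripper_width: 0.227
grasp_force: 29.5
```

```bash
python3 go.py .4656 .3388 .0095 -21.5
```

```text
t 24.9 pos [0.4664 0.3402 0.0338] ty -21.5 q7 -0.52 | shift now [-0.0017 -0.0003  0.0243] shift after turn [-0.0017 -0.0003  0.0243] turn -0.0 w 0.227
```

In the tool's units: 0.015 m / 0.4 = 0.0375, 0.007 m / 0.4 = 0.0175.

Call:
creep_tool --deltas '[-0.0043,0,0.0375,0,0.1,0,0,0.0175,0,0.1,0,0,0.0063,0,0.1,0,0,0,0,0.1,0,0,0,0,0.1,0,0,0,0,0.1]'

```text
t: 25.5
eef_pos: [0.4642, 0.338, 0.008]
tool_rot: [-0.001, 0.827, 0.563, -0.0]
contact_force: [-4.3, -0.6, 10.2]
gripper_width: 0.221
grasp_force: 35.1
```

```bash
python3 go.py .4656 .3388 .0095 -21.5
```

```text
t 25.5 pos [0.4642 0.338  0.008 ] ty -21.5 q7 -0.49 | shift now [ 0.0013  0.001  -0.0015] shift after turn [ 0.0013  0.001  -0.0015] turn 0.0 w 0.221
```

Call:
creep_tool --deltas '[0,0,0,0,0.26,0,0,0,0,0.28,0,0,0,0,0.3,0,0,0,0,0.32,0,0,-0.025,0,0.34,0,0,-0.075,0,0.45,0,0,-0.1125,0,0.6,0,0,-0.1125,0,0.6,0,0,-0.1125,0,0.6,0,0,-0.1125,0,0.6,0,0,0,0,0.6]' --grip_n 50

```text
t: 26.6
eef_pos: [0.4676, 0.339, 0.2335]
tool_rot: [-0.001, 0.827, 0.563, 0.005]
contact_force: [1.0, 0.3, -0.4]
gripper_width: 0.6
grasp_force: 0.0
```

```bash
python3 go.py .5683 -.308 .22 -21.5
```

```text
t 26.6 pos [0.4676 0.339  0.2335] ty -21.5 q7 -0.72 | shift now [-0.565   0.3311  0.0096] shift after turn [-0.5652  0.3308  0.0096] turn -0.001 w 0.6
```

In the tool's units: 0.045 m / 0.4 = 0.1125, -0.0403 m / 0.4 = -0.1008.

Call:
creep_tool --deltas '[-0.1008,0.059,0,0,0.7,-0.1008,0.059,0,0,0.7,-0.1008,0.059,0,0,0.7,-0.1008,0.059,0,0,0.7,-0.1008,0.059,0,0,0.7,-0.1008,0.059,0,0,0.7,-0.1008,0.059,0,0,0.7,-0.1008,0.059,0,0,0.7,-0.1008,0.059,0,0,0.7,-0.1008,0.059,0,0,0.7,-0.1008,0.059,0,0,0.7,-0.1008,0.059,0,0,0.7,-0.1008,0.059,0,0,0.7,-0.1008,0.059,0,0,0.7,0,0,0.1,0,0.7,0,0,0.1125,0,0.7,0,0,0.0875,0,0.7,0,0,0,0,0.7,0,0,0,0,0.7,0,0,0,0,0.7]'

```text
t: 28.6
eef_pos: [0.5663, -0.3091, 0.1096]
tool_rot: [0.001, 0.827, 0.563, 0.001]
contact_force: [0.3, 1.2, 1.2]
gripper_width: 0.702
grasp_force: 0.0
```

```bash
python3 go.py .5683 -.308 .020 -21.5
```

Run:
```python
from h import *
cv2.imwrite("pics/top5.png",eyes.read_camera("top"))
crop("pics/top5.png","pics/d6.png",125,220,90,90,6)
```

```text
t 28.6 pos [ 0.5663 -0.3091  0.1096] ty -21.5 q7 0.53 | shift now [0.0018 0.0012 0.0896] shift after turn [0.0018 0.0012 0.0896] turn 0.0 w 0.702
```

View pics/d6.png

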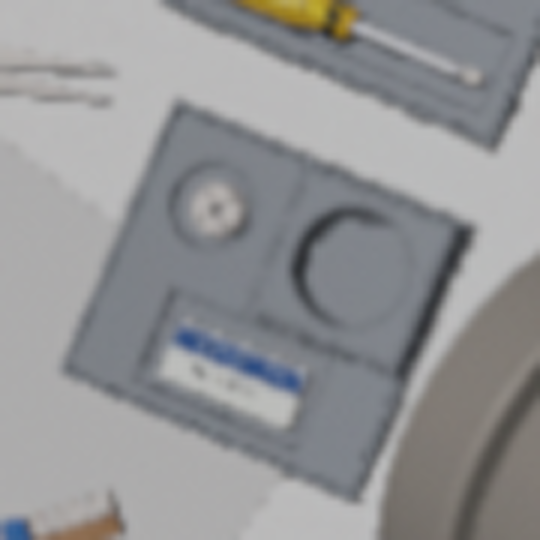

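Bobbin at d6 (217,207) and pack at (235,375) both sit within their recesses. Now the spool.

In the tool's units: 0.035 m / 0.4 = 0.0875, 0.0195 m / 0.4 = 0.0488.

Call:
creep_tool --deltas '[0.0045,0.003,0.0875,0,0.7,0,0,0.0875,0,0.7,0,0,0.0488,0,0.7,0,0,0,0,0.7,0,0,0,0,0.7,0,0,0,0,0.7,0,0,0,0,0.2,0,0,0,0,0.2,0,0,0,0,0.2,0,0,0,0,0.2,0,0,0,0,0.2,0,0,0,0,0.2]' --grip_n 40

```text
t: 29.85
eef_pos: [0.5677, -0.3073, 0.0191]
tool_rot: [0.001, 0.827, 0.563, 0.001]
contact_force: [-0.9, 1.7, 6.0]
gripper_width: 0.393
grasp_force: 39.4
```

Call:
creep_tool --deltas '[0,0,-0.025,0,0.2,0,0,-0.075,0,0.2,0,0,-0.1125,0,0.2,0,0,-0.1125,0,0.2,0,0,-0.1125,0,0.2,0,0,-0.1125,0,0.2,0,0,0,0,0.2,0,0,0,0,0.2]'

```text
t: 30.65
eef_pos: [0.5673, -0.3071, 0.2393]
tool_rot: [0.001, 0.827, 0.563, 0.001]
contact_force: [0.1, 0.5, -1.3]
gripper_width: 0.394
grasp_force: 39.9
```

```bash
python3 go.py .4403 .2746 .24 -21.5
```

```text
t 30.6 pos [ 0.5673 -0.3071  0.2393] ty -21.5 q7 0.44 | shift now [ 0.4948 -0.3312 -0.0012] shift after turn [ 0.4947 -0.3313 -0.0012] turn 0.0 w 0.394
```

In the tool's units: 0.045 m / 0.4 = 0.1125, 0.0381 m / 0.4 = 0.0953.

Call:
creep_tool --deltas '[0.0953,-0.0638,0,0,0.2,0.0953,-0.0638,0,0,0.2,0.0953,-0.0638,0,0,0.2,0.0953,-0.0638,0,0,0.2,0.0953,-0.0638,0,0,0.2,0.0953,-0.0638,0,0,0.2,0.0953,-0.0638,0,0,0.2,0.0953,-0.0638,0,0,0.2,0.0953,-0.0638,0,0,0.2,0.0953,-0.0638,0,0,0.2,0.0953,-0.0638,0,0,0.2,0.0953,-0.0638,0,0,0.2,0.0953,-0.0638,0,0,0.2,0,0,0.1,0,0.2,0,0,0.1125,0,0.2,0,0,0.1125,0,0.2,0,0,0.1125,0,0.2,0,0,0,0,0.2,0,0,0,0,0.2,0,0,0,0,0.2]'

```text
t: 32.65
eef_pos: [0.4411, 0.2758, 0.0646]
tool_rot: [-0.0, 0.827, 0.563, 0.001]
contact_force: [0.2, -0.2, -0.5]
gripper_width: 0.389
grasp_force: 40.1
```

```bash
python3 go.py .4403 .2746 .0245 -21.5
```

```text
t 32.6 pos [0.4411 0.2758 0.0646] ty -21.5 q7 -0.48 | shift now [-0.0015 -0.0004  0.0401] shift after turn [-0.0015 -0.0004  0.0401] turn -0.0 w 0.389
```

In the tool's units: 0.015 m / 0.4 = 0.0375, 0.012 m / 0.4 = 0.03.

Call:
creep_tool --deltas '[-0.0038,0,0,0,0.2,0,0,0.0375,0,0.2,0,0,0.03,0,0.2,0,0,0.0225,0,0.2,0,0,0.01,0,0.2,0,0,0,0,0.2,0,0,0,0,0.2,0,0,0,0,0.2]'

```text
t: 33.45
eef_pos: [0.4388, 0.2737, 0.0229]
tool_rot: [-0.001, 0.827, 0.563, -0.001]
contact_force: [-3.2, -1.3, 11.9]
gripper_width: 0.394
grasp_force: 41.3
```

```bash
python3 go.py .4403 .2746 .0245 -21.5
```

```text
t 33.5 pos [0.4388 0.2737 0.0229] ty -21.5 q7 -0.42 | shift now [ 0.0014  0.001  -0.0016] shift after turn [ 0.0014  0.001  -0.0016] turn -0.0 w 0.394
```

In the tool's units: -0.045 m / 0.4 = -0.1125, -0.035 m / 0.4 = -0.0875.

Call:
creep_tool --deltas '[0,0,-0.0038,0,0.39,0,0,0,0,0.45,0,0,0,0,0.5,0,0,0,0,0.55,0,0,0,0,0.6,0,0,-0.05,0,0.6,0,0,-0.0875,0,0.6,0,0,-0.1125,0,0.7,0,0,-0.1125,0,0.7,0,0,-0.1125,0,0.7,0,0,-0.05,0,0.7,0,0,0,0,0.7,0,0,0,0,0.7]'

```text
t: 34.75
eef_pos: [0.439, 0.2742, 0.234]
tool_rot: [-0.0, 0.826, 0.563, -0.0]
contact_force: [-0.6, 0.9, -0.4]
gripper_width: 0.694
grasp_force: 0.0
```

```bash
python3 go.py .4297 -.206 .24 -21.5;python3 go.py .4297 -.206 .24 20
```

```text
t 34.8 pos [0.439  0.2742 0.234 ] ty -21.5 q7 -0.71 | shift now [-0.4503  0.167  -0.0064] shift after turn [-0.4502  0.1674 -0.0064] turn 0.001 w 0.694
t 34.8 pos [0.439  0.2742 0.234 ] ty -21.5 q7 -0.71 | shift now [-0.4503  0.167  -0.0064] shift after turn [-0.4481 -0.1729 -0.0064] turn -0.724 w 0.694
```

In the tool's units: -0.0413 m / 0.4 = -0.1033, -0.0406 m / 0.4 = -0.1015.

Call:
creep_tool --deltas '[-0.1015,0.0538,0,0,0.75,-0.1015,0.0538,0,0,0.75,-0.1015,0.0538,0,0,0.75,-0.1015,0.0538,0,0,0.75,-0.1015,0.0538,0,0,0.75,-0.1015,0.0538,0,0,0.75,-0.1033,0.0188,0,0,0.75,-0.1033,0.0188,0,0,0.75,-0.1033,0.0188,0,0,0.75,-0.1033,0.0188,0,0,0.75,-0.1033,0.0188,0,0,0.75,0,0,0.1,0,0.75,0,0,0.0875,0,0.75,0,0,0,0,0.75,0,0,0,0,0.75,0,0,0,0,0.75]'

```text
t: 36.35
eef_pos: [0.4301, -0.2061, 0.1603]
tool_rot: [0.001, 0.826, 0.563, 0.0]
contact_force: [0.0, -0.3, 0.3]
gripper_width: 0.747
grasp_force: 0.0
```

```bash
python3 go.py .4297 -.206 .020 -21.5
```

Run:
```python
from h import *
a=eyes.read_camera("side");b=eyes.read_camera("top");cv2.imwrite("pics/side6.png",a);cv2.imwrite("pics/top6.png",b)
A=cv2.resize(a[130:310,190:340],None,fx=3,fy=3);B=cv2.resize(b[215:305,125:215],(540,540),interpolation=2)[:540,:340]
cv2.imwrite("pics/d7.png",np.hstack([A,B]) )
```

```text
t 36.4 pos [ 0.4301 -0.2061  0.1603] ty -21.5 q7 0.39 | shift now [-0.     -0.0006  0.1403] shift after turn [-0.     -0.0006  0.1403] turn 0.0 w 0.747
```

View pics/d7.png

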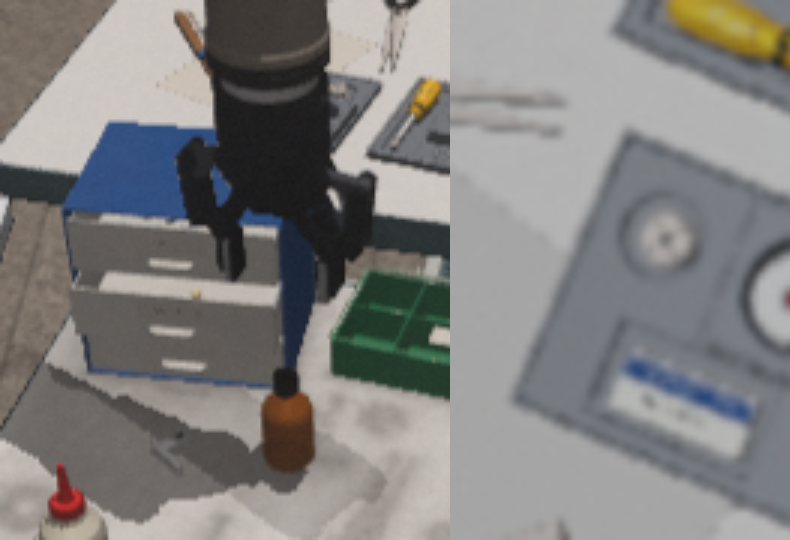

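Gripper is above the bottle (side d7 (288,430)), with the cabinet drawers behind it and clear of the fingers. Descend.

In the tool's units: 0.04 m / 0.4 = 0.1, 0.035 m / 0.4 = 0.0875.

Call:
creep_tool --deltas '[0,0,0.1,0,0.75,0,0,0.0875,0,0.75,0,0,0.075,0,0.75,0,0,0.05,0,0.75,0,0,0.0363,0,0.75,0,0,0,0,0.75,0,0,0,0,0.75,0,0,0,0,0.75]' --grip_n 40

```text
t: 37.25
eef_pos: [0.4306, -0.2059, 0.021]
tool_rot: [0.001, 0.826, 0.563, 0.001]
contact_force: [0.2, -0.1, -0.2]
gripper_width: 0.754
grasp_force: 0.0
```

Call:
creep_tool --deltas '[0,0,0,0,0.2,0,0,0,0,0.2,0,0,0,0,0.2,0,0,0,0,0.2,0,0,0,0,0.2,0,0,0,0,0.2]' --grip_n 50

```text
t: 37.85
eef_pos: [0.4301, -0.2058, 0.0207]
tool_rot: [0.0, 0.826, 0.563, 0.001]
contact_force: [-1.6, 1.4, 9.9]
gripper_width: 0.447
grasp_force: 49.5
```

Call:
creep_tool --deltas '[0,0,-0.025,0,0.2,0,0,-0.075,0,0.2,0,0,-0.1125,0,0.2,0,0,-0.1125,0,0.2,0,0,-0.1125,0,0.2,0,0,-0.1125,0,0.2,0,0,-0.05,0,0.2,0,0,0,0,0.2,0,0,0,0,0.2]'

```text
t: 38.75
eef_pos: [0.4292, -0.2053, 0.2597]
tool_rot: [-0.0, 0.826, 0.563, 0.001]
contact_force: [-0.4, 0.6, -1.2]
gripper_width: 0.455
grasp_force: 50.6
```

Run:
```python
from m import *
yaw=-.386;c=np.array([.5802,.2689]);R=np.array([[np.cos(yaw),-np.sin(yaw)],[np.sin(yaw),np.cos(yaw)]])
print(c+R@[.0255,0.0005])
```

```bash
python3 go.py .6034 .2595 .26 -21.5
```

```text
[0.604  0.2598]
t 38.8 pos [ 0.4292 -0.2053  0.2597] ty -21.5 q7 0.21 | shift now [ 0.4963 -0.0079  0.0003] shift after turn [ 0.4963 -0.0083  0.0003] turn 0.001 w 0.455
```

In the tool's units: 0.0451 m / 0.4 = 0.1128, -0.0007 m / 0.4 = -0.0018.

Call:
creep_tool --deltas '[0.1128,-0.0018,0,0,0.2,0.1128,-0.0018,0,0,0.2,0.1128,-0.0018,0,0,0.2,0.1128,-0.0018,0,0,0.2,0.1128,-0.0018,0,0,0.2,0.1128,-0.0018,0,0,0.2,0.1128,-0.0018,0,0,0.2,0.1128,-0.0018,0,0,0.2,0.1128,-0.0018,0,0,0.2,0.1128,-0.0018,0,0,0.2,0.1128,-0.0018,0,0,0.2,0,0,0.1,0,0.2,0,0,0.1125,0,0.2,0,0,0.1125,0,0.2,0,0,0.1,0,0.2,0,0,0.05,0,0.2,0,0,0,0,0.2,0,0,0,0,0.2,0,0,0,0,0.2]'

```text
t: 40.65
eef_pos: [0.6049, 0.2584, 0.0709]
tool_rot: [0.0, 0.827, 0.563, 0.001]
contact_force: [-0.2, 0.1, 0.1]
gripper_width: 0.449
grasp_force: 50.6
```

```bash
python3 go.py .6038 .2597 .026 -21.5
```

```text
t 40.6 pos [0.6049 0.2584 0.0709] ty -21.5 q7 -0.31 | shift now [ 0.0008 -0.0016  0.0449] shift after turn [ 0.0008 -0.0016  0.0449] turn -0.0 w 0.449
```

In the tool's units: 0.015 m / 0.4 = 0.0375, 0.012 m / 0.4 = 0.03.

Call:
creep_tool --deltas '[0.002,-0.004,0.025,0,0.2,0,0,0.0375,0,0.2,0,0,0.03,0,0.2,0,0,0.015,0,0.2,0,0,0.005,0,0.2,0,0,0,0,0.2,0,0,0,0,0.2,0,0,0,0,0.2]'

```text
t: 41.45
eef_pos: [0.6019, 0.2599, 0.0248]
tool_rot: [-0.001, 0.827, 0.563, -0.001]
contact_force: [-4.3, -0.0, 6.2]
gripper_width: 0.448
grasp_force: 51.3
```

```bash
python3 go.py .6038 .2597 .0247 -21.5
```

```text
t 41.5 pos [0.6019 0.2599 0.0248] ty -21.5 q7 -0.28 | shift now [0.0005 0.0019 0.0001] shift after turn [0.0005 0.0019 0.0001] turn 0.0 w 0.448
```

Call:
creep_tool --deltas '[0,0,-0.0013,0,0.46,0,0,0,0,0.52,0,0,0,0,0.58,0,0,0,0,0.64,0,0,0,0,0.66,0,0,-0.05,0,0.66,0,0,-0.0875,0,0.66,0,0,-0.1125,0,0.7,0,0,-0.1125,0,0.7,0,0,-0.1125,0,0.7,0,0,-0.1125,0,0.7,0,0,0,0,0.7,-0.1125,0.025,0,0,0.7,-0.1125,0.025,0,0,0.7,-0.1125,0.025,0,0,0.7,-0.1125,0.025,0,0,0.7,-0.1125,0.025,0,0,0.7,-0.1125,0.025,0,0,0.7,0,0,0,0,0.7,0,0,0,0,0.7]'

```text
t: 43.45
eef_pos: [0.5594, -0.0148, 0.2612]
tool_rot: [-0.0, 0.828, 0.561, 0.001]
contact_force: [-1.0, 0.9, -0.5]
gripper_width: 0.699
grasp_force: 0.0
```

Run:
```python
from h import *
b=eyes.read_camera("top");a=eyes.read_camera("side")
B=cv2.resize(b[160:310,130:235],None,fx=4,fy=4,interpolation=2);A=cv2.resize(a[130:220,260:380],None,fx=3,fy=3,interpolation=2)
C=np.zeros((600,780,3),np.uint8);C[:,:420]=B;C[:270,420:]=A;cv2.imwrite("pics/d8.png",C)
```

```text
(no output)
```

View pics/d8.png

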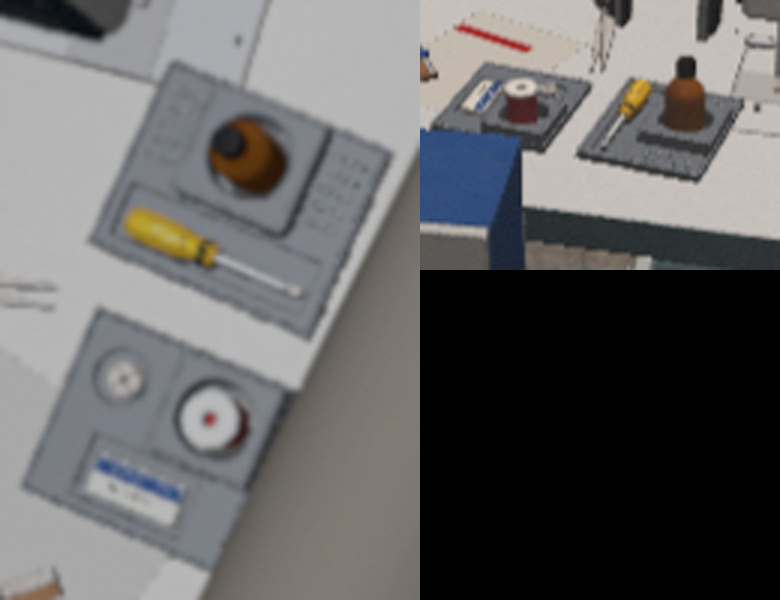

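All five are seated: bottle cap d8 (229,141), driver (212,252), bobbin (124,380), spool (209,419), pack (136,490). One numeric check before handing in.

Run:
```python
from h import *
for nm,x,y,z,c,yaw in(("cap",229,141,.089,(.5802,.2689),-.386),("butt",126,219,.014,(.5802,.2689),-.386),("tip",301,291,.014,(.5802,.2689),-.386),("bob",124,380,.014,(.4273,.3152),-.375),("spool",209,419,.053,(.4273,.3152),-.375),("pack",136,491,.012,(.4273,.3152),-.375)):
    R=np.array([[np.cos(yaw),-np.sin(yaw)],[np.sin(yaw),np.cos(yaw)]])
    print(nm,R.T@(onz("top",130+x/4-.375,160+y/4-.375,z)[:2]-c))
```

```text
cap [ 0.0239 -0.0026]
butt [-0.0409  0.0614]
tip [-0.0387 -0.061 ]
bob [0.0257 0.0339]
spool [ 0.0261 -0.0367]
pack [-0.0347 -0.0008]
```

All are within tolerance.

```bash
python3 -c "
from station import bot
print(bot.hand_in())"
```

```text
the job is handed in; nothing more can be done
None
```

I placed all five items in their recesses and handed the job in at about 44 s of the 139 s allowed; the last camera check put each within about 5 mm of its recess centre (limit 10 mm), though the hand-in returned no verdict.

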